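# Unclamp a spent filter cassette and stand it in the drain rack

## Task

The spent filter cassette is clamped in the ratchet holder: ease the clamp head forward to take the load off the pawl, raise the pawl by its T-handle clear of the teeth without forcing it against them, and with it held up slide the head fully back to its stop and leave it there. Then draw the cassette off the two locating dowels, lift it out and set it down, not dropped, upright in one of the two free bays of the drain rack. Do not disturb anything else on the bench.

Things in the scene. Friction and masses are not known exactly. Their poses are not given: they have to be found in the camera images.
- press: Cassette holder, a fixed steel frame on a base plate 130 x 250 x 12 mm. Origin: centre of its underside; z up, local y = clamp axis, x across. At -y stands the manifold plate (104 wide, y -115 to -93, top z 120), ferrules behind it to y -140. Two ways (x +-34, top z 32) carry cassette and clamp head; a toothed bar (crests z 38, pitch 15) runs between. End block y 111 to 125, top z 45.
- dowels (a point): Midway between two round dowels (dia 12, at z 56 and 96 on the centre line) where they leave the manifold plate's face. They stand 10 mm out of it along the holder's +y, in loose 17 mm holes of the cassette: draw the cassette more than 10 mm towards +y along the ways (12 to 20 mm is good) before lifting it.
- head (a joint): Slide of the clamp head along the holder's +y (m): 0 clamped, 0.060 fully back at its stop. About 3 N friction; stays where left. With the pawl in the teeth it cannot go back, but about 15 N at the handle towards -y eases it 6 mm forward (-0.006) against its sprung pad, which takes the load off the pawl; beyond 8 mm the nose meets the next tooth.
- head_top (a point): Middle of the head plate's top edge, z 120. The plate is 92 wide, 16 thick; before it (-y) a sprung pad 86 wide presses the cassette with about 9 N (0.8 N/mm; runs out 3 mm once free). From its foot two runners (x +-26 to +-42, top z 47) reach 86 mm back (+y); gussets on them slope from z 100 at the plate to z 47, 61 mm behind this point.
- pawl (a joint): Angle of the pawl (rad): 0 down in the teeth, clear of them above 0.14, stop at 0.30. A light spring and its weight close it (about 3 N at the handle); let go, it drops back. Its hooked nose, 34 mm behind and 30 mm below the pivot, swings up and back, so pulled straight up or back it jams on the tooth. Hold the head eased 5 to 7 mm forward while the handle swings up its arc about the pivot.
- pivot (a point): Axis of the pawl's pivot pin, along the holder's local x, on the clamp head 64 mm above the bench. Moves with the head. The pawl's lever points from here towards the holder's +y; raising its handle makes the pawl angle positive.
- handle (a point): Centre of the pawl's T-handle, a level black bar (dia 18, 56 mm long, along the holder's local x), 80 mm behind (+y) and 36 mm above the pivot: z 100 at the start. It stands on a thin post (12 x 10 mm, straight below its middle) on the pawl's lever (16 wide, top z 70); otherwise open all round. It moves with pawl and head.
- cassette: Spent filter cassette: white block 76 wide (local x) x 26 thick (y) x 88 tall, 0.2 to 0.4 kg, two 17 mm holes through it, and on top a flat grip 44 wide x 14 thick x 40 tall (z 88 to 128). Origin: centre of its underside. It starts standing on the ways against the manifold plate, axes parallel to the holder's; the grip rises above all plates.
- rack: Drain rack, fixed steel tray 124 x 176 mm, rim 16 high, floor top z 3. Origin: centre of its underside. Four wire hoops (dia 6, 58 wide along local x, top z 79) at local y -66, -22, 22, 66 make three bays, 38 mm clear, centred at y -44 (taken by another cassette), 0 and 44 (free). A cassette stands in a bay with its width along the rack's x.
- old_cassette: An equal cassette already standing in the rack's bay at y -44; leave it alone.
- wrench: Steel spanner 190 mm long lying on the bench; leave alone. Origin near its middle.
- vent_filter: White disc filter, dia 64, 40 high, on the bench; leave alone. Origin under its centre.
- clamp_ring: Steel ring, dia 60, 14 high, on the bench; leave alone. Origin under its centre.
- reagent: Glass jar, dia 86, 180 high; leave alone. Origin under its centre.
- beaker: Glass beaker, dia 90, 110 high; leave alone. Origin under its centre.
- sprayer: White spray bottle, dia 88, 227 high; leave alone. Origin under its centre.
- tip_box: Clear box with blue lid, 134 x 89 x 57 high; leave alone. Origin under its centre.
There are look-alikes about, which are no part of the job. What is shaped like the rack but turquoise is not meant.

How it is judged:
On the way, in this order (a step that is already met when the one before it is completed fails the run):
1. the pawl is lifted clear of the teeth (value of joint pawl above 0.14 rad), for 0.1 s.
2. the clamp head is slid back to its stop, the cassette still standing in the holder (value of joint head above 0.054 m and distance between cassette and press below 0.11 m), for 0.1 s.
3. the cassette is lifted out of the holder (z of cassette in the frame of press above 0.06 m), for 0.05 s.
At the end, for the whole second after the job is handed in: The clamp head is still fully back (within 6 mm of its stop); the spent cassette stands at rest, upright (within 0.2 rad), on the rack's tray floor (within 5 mm), in the middle or the +y bay, its width along the bays (within 0.35 rad), and within 25 mm of the rack's centre line (value of joint head above 0.054 m and x of cassette in the frame of rack between -0.025 and 0.025 m and y of cassette in the frame of rack between -0.022 and 0.066 m and z of cassette in the frame of rack between -0.002 and 0.008 m and angle between cassette's own z axis and vertical below 0.2 rad and angle between the x axis of cassette and the x axis of rack, either way round below 0.35 rad and linear speed of cassette below 0.02 m/s); the robot touches nothing.
It fails at once if the pawl is forced against the teeth (over 30 N between pawl and toothed bar) (contact force between pawl and press above 30 N).
It fails at once if the cassette is dropped (moves at over 0.5 m/s while nothing holds it) (contact force between the fingers and cassette below 0.3 N and linear speed of cassette above 0.5 m/s).
It fails at once if the cassette is tipped over (more than 0.6 rad) (angle between cassette's own z axis and vertical above 0.6 rad).
It fails at once if the other cassette is shifted more than 20 mm or tipped (distance of old_cassette from where it was at the start of the episode above 0.02 m or angle between old_cassette's own z axis and vertical above 0.3 rad).
It fails at once if something else on the bench is shifted more than 30 mm (distance of any of wrench, vent_filter, clamp_ring, reagent, beaker, sprayer, tip_box from where it was at the start of the episode above 0.03 m).
It also fails if it takes over 51 s, if anything falls off the work surface, if the arm or the gripper's body presses on something with over 40 N, if the wrist force passes 120 N, or if a joint passes its speed limit or range.

## Robot

A 6-joint arm with a two-finger parallel gripper is mounted at the origin on the work surface. World frame = base frame: x ahead of the robot, y to its left, z up, the work surface at z = 0. Lengths are in m, angles in rad, forces in N, time in s.
With the tool pointing down it reaches from about 0.325 to 0.85 m from the base axis. Payload 15.5 kg.
Tool frame: the origin (TCP) lies between the finger pads; the fingertips stand 22 mm ahead of it and the grasp point (between the pads) lies 3 mm ahead of it (tip_reach is the distance from the TCP to the fingertips, in m); z points along the fingers, y is the direction in which the jaws open and shut (so a half turn about z gives the same grasp; the last joint's range is limited). The gripper opens to 91 mm and grips with 3 to 60 N. Pads are 32 mm wide; open, the fingers measure 118 mm over their backs; the gripper's body (76 mm by 178 mm) begins 60 mm behind the grasp point.
Start: joints at [-1.359, 0.494, 1.345, -0, 1.302, -0.096], TCP at [0.189, -0.596, 0.236] pointing down, gripper open.
Joint ranges: [-2.91, 2.91], [-0.82, 2.16], [0.22, 2.67], [-1.22, 4.37], [0.12, 2.79], [-3.08, 3.08]. Speed limits (rad/s): [1.89, 1.89, 2.57, 3.01, 3.01, 3.01].

## Interface

Orientations are given as a unit quaternion [x, y, z, w].
In Python, from plant import * gives the robot as it stands. The module is installed in compiled form; this text tells all that it offers.
- The arm moves only by the tool servo_tool, never from a script. Its argument "steps" is a list of rows, each an object of numbers: "tx", "ty", "tz": the shift along the tool's x, y, z in cm; "wx", "wy", "wz": the turn, a rotation vector about the tool's x, y, z in rad; "gripper": the finger opening in cm, from 0 to 9.12. In form: [{"tx": .., "ty": .., "tz": .., "wx": .., "wy": .., "wz": .., "gripper": ..}, ...]. A call has 1 to 10 rows; each row is the pose to reach, as a shift and turn from the pose commanded when the call began, along the tool's axes at that moment; what a row does not reach only later rows make up. A row lasts 1/10 s, in which the tool goes at most 50 mm and 8.59 degrees, less where a joint would pass 70% of its speed; a pose out of reach is approached as far as the arm can. A call with a gripper value outside its range is refused whole. The fingers move at their own pace and stop on an object; "squeeze" is the grip in N (left out, the last holds). Time passes only in rows, so rows that repeat a pose let the fingers close. It gives the time, the measured TCP pose, the force and the opening at its end, in the units of the state.
- get_obs(): the state, without advancing time (a new reading comes with each control period).
- snapshot(name): name is "scene" or "top"; returns the picture (420x560x3 uint8, blue, green, red); there is no depth.
- camera_info(name): a dict with "intrinsics" (3x3 intrinsics, pixels), "extrinsics" (4x4, takes a point from world to camera coordinates). Camera axes: x right, y up, looking along -z (the intrinsics and any distortion apply to the point x, -y, -z); pixel columns grow to the right and rows downward; lengths in m; the calibration is good to about 2 mm. A picture is of the moment at which its call begins. camera_info takes no time and is no camera call.
- finish_job(): hands the job in, once; it reports no verdict.
The state is a dict: "time_s": time; "joint_pos": joint angles; "qd": joint speeds; "tau": joint torques, N m; "ee_pos": TCP position; "ee_rot": TCP orientation; "contact_force": force on the tool from outside, world axes, zero at the start; "wrist_torque": the same for the moment, N m; "opening": finger opening in m.
Only numpy, scipy, OpenCV 4.12 (cv2) and the standard library are available. Lean on these libraries where they do the work, as an engineer would, in place of code of your own. Each camera call takes 0.05 s, during which the arm holds its last target. There are 200 camera calls.

## Working session

There is one attempt and no reset: what is moved stays moved. The work goes in short steps, Python scripts to look and compute and a tool call to move; the robot and the scene stay as the last step left them, time stands still between calls to the robot, and variables do not carry over. Pictures are saved under pics/ and viewed, about 8 in all and at most 12, crops included, and the job is handed in when it is done.

Besides the shell and the picture viewer there is one more tool, called as name(argument=value, ...), one argument or row to a line, values as JSON. servo_tool: Moves the arm, as the interface text tells. Its arguments: {"type":"object","properties":{"steps":{"type":"array"},"squeeze":{"type":"number"}},"required":["steps"]}

```bash
mkdir -p pics; python3 - <<'E'
from plant import *
import cv2,numpy as np
for n in("scene","top"):
    cv2.imwrite(f"pics/{n}0.png",snapshot(n)); c=camera_info(n); print(n,np.round(c["intrinsics"],1).tolist(),np.round(c["extrinsics"],3).tolist(),[k for k in c])
o=get_obs(); print(o["ee_pos"],o["ee_rot"],o["opening"],o["time_s"])
E
```

```text
scene [[409.5, 0.0, 284.9], [0.0, 409.5, 205.6], [0.0, 0.0, 1.0]] [[0.721, 0.693, 0.001, -0.367], [-0.565, 0.587, 0.58, 0.313], [0.402, -0.418, 0.814, -1.509], [0.0, 0.0, 0.0, 1.0]] ['intrinsics', 'extrinsics']
top [[508.9, 0.0, 284.2], [0.0, 508.9, 205.8], [0.0, 0.0, 1.0]] [[0.007, -1.0, 0.011, -0.08], [0.994, 0.008, 0.106, -0.555], [-0.106, 0.01, 0.994, -1.692], [0.0, 0.0, 0.0, 1.0]] ['intrinsics', 'extrinsics']
[ 0.18929419 -0.59532002  0.23539561] [ 9.88179322e-01  1.53301427e-01 -3.14910140e-05 -5.46244131e-04] 0.09115576270628543 0.1
```

View pics/scene0.png

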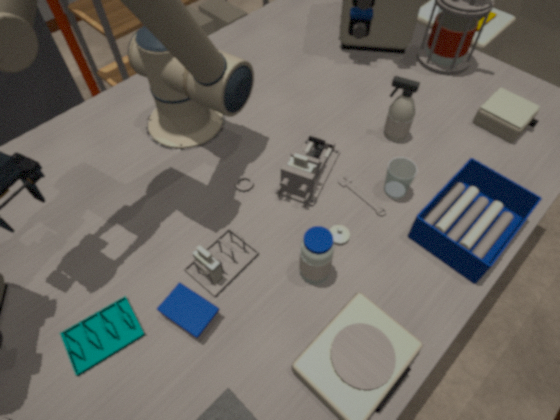

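View pics/top0.png

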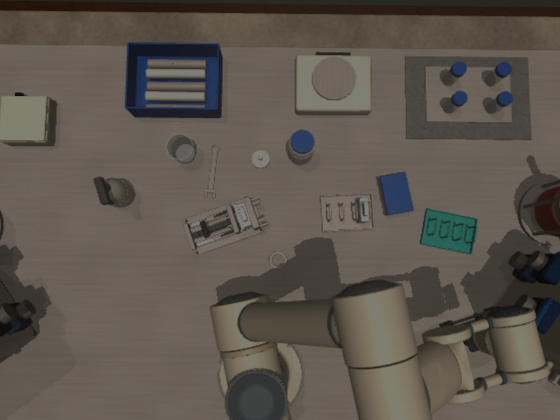

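The scene shows the holder at (308,168) and the steel rack at (222,262). The top view shows the holder at (226,224), with its black T-handle at about (197,230) and the manifold to the right at about (258,213). The two rack-shaped things in the top view are steel at (347,212) and turquoise at (449,231). The steel one, which has a cassette in its right bay at (365,210), is the one meant.

```bash
cat > h.py <<'E'
import numpy as np,cv2
from plant import *
C={n:camera_info(n) for n in("scene","top")}
def ray(n,u,v):
    K,E=map(np.array,(C[n]["intrinsics"],C[n]["extrinsics"]))
    d=np.linalg.solve(K,[u,v,1.]); d=E[:3,:3].T@(d*[1,-1,-1]); return -E[:3,:3].T@E[:3,3],d
def onz(n,u,v,z):
    o,d=ray(n,u,v); return (o+d*(z-o[2])/d[2]).round(4)
def proj(n,p):
    K,E=map(np.array,(C[n]["intrinsics"],C[n]["extrinsics"]))
    c=E[:3,:3]@p+E[:3,3]; q=K@(c*[1,-1,-1]); return q[:2]/q[2]
E
python3 - <<'E'
import cv2,numpy as np
t=cv2.imread("pics/top0.png"); s=cv2.imread("pics/scene0.png")
r=lambda im,x,y,w,h,k:cv2.resize(im[y:y+h,x:x+w],None,fx=k,fy=k,interpolation=cv2.INTER_CUBIC)
a=r(t,178,188,100,75,4); b=r(t,312,188,100,75,4); c=r(s,265,130,100,75,4); d=r(s,175,220,100,75,4)
cv2.imwrite("pics/crop0.png",np.vstack([np.hstack([a,b]),np.hstack([c,d])]))
E
```

```text
(no output)
```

View pics/crop0.png

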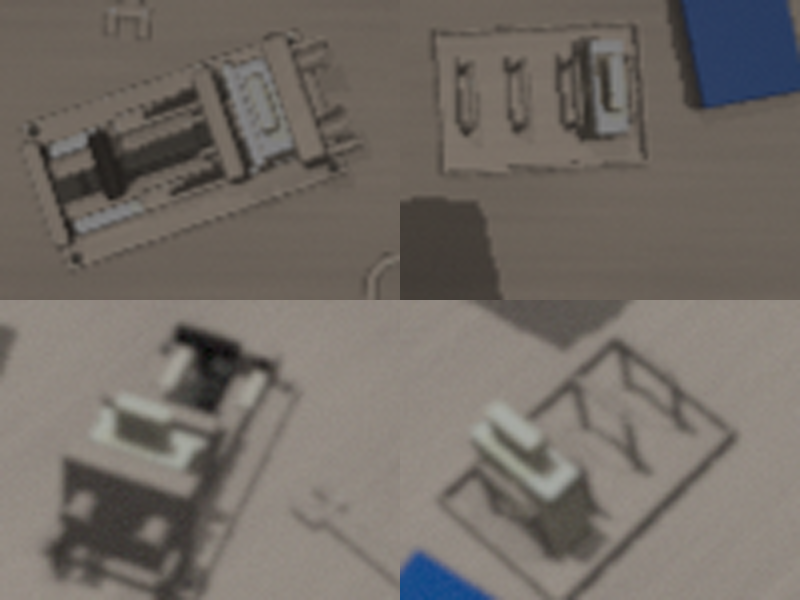

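```bash
cat > m.py <<'E'
from h import *
ct=lambda u,v,x0=178,y0=188:(x0+u/4-.4,y0+v/4-.4)
P=np.array([onz("top",*ct(*p),.012)[:2] for p in[(28,122),(72,266),(347,174),(297,33)]])
print("press c",P.mean(0),"edges",[np.linalg.norm(P[i]-P[i-1]).round(3) for i in range(4)])
yd=(P[0]+P[1]-P[2]-P[3]); yd/=np.linalg.norm(yd); xd=np.array([yd[1],-yd[0]]); print("ydir",yd,np.degrees(np.arctan2(yd[1],yd[0])))
L=lambda q:((q-P.mean(0))@xd,(q-P.mean(0))@yd)
for n,p,z in[("handle",(104,163),.109),("hb0",(97,132),.109),("hb1",(113,195),.109),("grip",(262,100),.16),("headtop",(222,122),.12),("manif",(294,98),.12)]:
    q=onz("top",*ct(*p),z)[:2]; print(n,q,np.round(L(q),4))
R=np.array([onz("top",*ct(u-400,v,312),.016)[:2] for u,v in[(433,28),(637,22),(646,165),(444,172)]])
yr=(R[0]+R[3]-R[1]-R[2]); yr/=np.linalg.norm(yr)
print("rack c",R.mean(0),"edges",[np.linalg.norm(R[i]-R[i-1]).round(3) for i in range(4)],"yd",yr,np.degrees(np.arctan2(yr[1],yr[0])))
q=onz("top",*ct(211,82,312),.131)[:2]-R.mean(0);print("old grip",q@[yr[1],-yr[0]],q@yr)
for x in(463,515,566):
    q=onz("top",*ct(x-400,65,312),.079)[:2]-R.mean(0);print("hoop top",q@[yr[1],-yr[0]],q@yr)
E
python3 m.py
```

```text
press c [0.490825 0.127925] edges [np.float64(0.241), np.float64(0.128), np.float64(0.244), np.float64(0.128)]
ydir [-0.3251201   0.94567273] 108.97285140814992
handle [0.472  0.1832] [0.0002 0.0584]
hb0 [0.4968 0.1894] [0.0256 0.0562]
hb1 [0.4464 0.1754] [-0.0266  0.0593]
grip [0.519  0.0539] [ 0.0026 -0.0792]
headtop [0.5048 0.0883] [ 0.0003 -0.042 ]
manif [0.5245 0.0311] [ 0.0004 -0.1025]
rack c [ 0.538125 -0.28865 ] edges [np.float64(0.123), np.float64(0.175), np.float64(0.123), np.float64(0.172)] yd [-0.04004858  0.99919773] 92.29522859485267
old grip -0.0005778664747934224 -0.04125995874134286
hoop top 0.022332861676140774 0.070912491243464
hoop top 0.02091854165446889 0.028134813666527952
hoop top 0.01963618027236802 -0.013847510581727998
```

The top crop shows the holder with its bar handle at crop (104,163). The cassette grip is at (262,100), between the head plate and the manifold. The steel rack has three hoops visible, and its two free bays are on the left. The measured edges and offsets match the given dimensions: holder at (0.491, 0.128), yaw 19°, and rack at about (0.538, -0.287), yaw 2.3°. Next I move above the handle.

```bash
cat >> h.py <<'E'
from scipy.spatial.transform import Rotation as Ro
def go(p,yaw=None,R=None):
    "shift (cm) and turn in tool axes from the measured pose; yaw deg = tool x heading, tool down"
    o=get_obs(); R0=Ro.from_quat(o["ee_rot"])
    if R is None: a=np.radians(yaw)/2; R=Ro.from_quat([np.cos(a),np.sin(a),0,0])
    print("t",(R0.inv().apply(np.array(p)-o["ee_pos"])*100).round(2),"w",(R0.inv()*R).as_rotvec().round(4))
E
python3 -c "
from h import *
go([.472,.183,.20],19)"
```

```text
t [ 50.52 -65.6    3.62] w [-0.0011 -0.0001 -0.0238]
```

servo_tool(
  steps=[
    {"tx":25.0,"ty":-32.5,"tz":0,"wz":-0.024,"gripper":5},
    {"tx":25.0,"ty":-32.5,"tz":0,"wz":-0.024,"gripper":5},
    {"tx":25.0,"ty":-32.5,"tz":0,"wz":-0.024,"gripper":5},
    {"tx":25.0,"ty":-32.5,"tz":0,"wz":-0.024,"gripper":5},
    {"tx":25.0,"ty":-32.5,"tz":0,"wz":-0.024,"gripper":5},
    {"tx":25.0,"ty":-32.5,"tz":0,"wz":-0.024,"gripper":5},
    {"tx":25.0,"ty":-32.5,"tz":0,"wz":-0.024,"gripper":5},
    {"tx":25.0,"ty":-32.5,"tz":0,"wz":-0.024,"gripper":5},
    {"tx":25.0,"ty":-32.5,"tz":0,"wz":-0.024,"gripper":5},
    {"tx":25.0,"ty":-32.5,"tz":0,"wz":-0.024,"gripper":5},
  ],
)

```text
invalid input
```

```bash
python3 -c "
from h import *
print(get_obs()['ee_pos'])
go([.472,.183,.20],19)"
```

```text
[ 0.18929419 -0.59532002  0.23539561]
t [ 50.52 -65.6    3.62] w [-0.0011 -0.0001 -0.0238]
```

servo_tool(
  steps=[
    {"tx":25.0,"ty":-32.5,"tz":0,"wx":0,"wy":0,"wz":-0.024,"gripper":5},
    {"tx":25.0,"ty":-32.5,"tz":0,"wx":0,"wy":0,"wz":-0.024,"gripper":5},
    {"tx":25.0,"ty":-32.5,"tz":0,"wx":0,"wy":0,"wz":-0.024,"gripper":5},
    {"tx":25.0,"ty":-32.5,"tz":0,"wx":0,"wy":0,"wz":-0.024,"gripper":5},
    {"tx":25.0,"ty":-32.5,"tz":0,"wx":0,"wy":0,"wz":-0.024,"gripper":5},
    {"tx":25.0,"ty":-32.5,"tz":0,"wx":0,"wy":0,"wz":-0.024,"gripper":5},
    {"tx":25.0,"ty":-32.5,"tz":0,"wx":0,"wy":0,"wz":-0.024,"gripper":5},
    {"tx":25.0,"ty":-32.5,"tz":0,"wx":0,"wy":0,"wz":-0.024,"gripper":5},
    {"tx":25.0,"ty":-32.5,"tz":0,"wx":0,"wy":0,"wz":-0.024,"gripper":5},
    {"tx":25.0,"ty":-32.5,"tz":0,"wx":0,"wy":0,"wz":-0.024,"gripper":5},
  ],
)

```text
time_s: 1.1
ee_pos: [0.3294, -0.2088, 0.236]
ee_rot: [0.986, 0.167, -0.0, -0.0]
contact_force: [0.3, -1.4, 0.1]
opening: 0.05
```

```bash
python3 -c "
from h import *
go([.472,.183,.20],19)"
```

```text
t [ 26.34 -32.32   3.6 ] w [-0.0001  0.      0.0033]
```

servo_tool(
  steps=[
    {"tx":26.3,"ty":-32.3,"tz":3.6,"wx":0,"wy":0,"wz":0.003,"gripper":5},
    {"tx":26.3,"ty":-32.3,"tz":3.6,"wx":0,"wy":0,"wz":0.003,"gripper":5},
    {"tx":26.3,"ty":-32.3,"tz":3.6,"wx":0,"wy":0,"wz":0.003,"gripper":5},
    {"tx":26.3,"ty":-32.3,"tz":3.6,"wx":0,"wy":0,"wz":0.003,"gripper":5},
    {"tx":26.3,"ty":-32.3,"tz":3.6,"wx":0,"wy":0,"wz":0.003,"gripper":5},
    {"tx":26.3,"ty":-32.3,"tz":3.6,"wx":0,"wy":0,"wz":0.003,"gripper":5},
    {"tx":26.3,"ty":-32.3,"tz":3.6,"wx":0,"wy":0,"wz":0.003,"gripper":5},
    {"tx":26.3,"ty":-32.3,"tz":3.6,"wx":0,"wy":0,"wz":0.003,"gripper":5},
    {"tx":26.3,"ty":-32.3,"tz":3.6,"wx":0,"wy":0,"wz":0.003,"gripper":5},
    {"tx":26.3,"ty":-32.3,"tz":3.6,"wx":0,"wy":0,"wz":0.003,"gripper":5},
  ],
)

```text
time_s: 2.1
ee_pos: [0.4742, 0.1819, 0.1992]
ee_rot: [0.986, 0.164, 0.0, -0.0]
contact_force: [0.2, -0.5, -0.0]
opening: 0.0502
```

```bash
python3 - <<'E'
from h import *
o=get_obs(); print(o["ee_pos"],o["ee_rot"],o["contact_force"])
go([.472,.183,.106],19)
t=snapshot("top"); s=snapshot("scene")
p=np.array([.472,.183,.10]); print(proj("top",p),proj("scene",p))
r=lambda im,x,y,w,h,k:cv2.resize(im[y:y+h,x:x+w],None,fx=k,fy=k,interpolation=cv2.INTER_CUBIC)
cv2.imwrite("pics/a1.png",np.hstack([r(t,148,158,130,130,3),r(s,255,70,130,130,3)]))
E
```

```text
[0.47423197 0.18186863 0.19923202] [ 9.86393937e-01  1.64398892e-01  7.36765816e-05 -1.27428026e-05] [ 0.17975337 -0.54482551 -0.04197081]
t [-0.18 -0.18  9.32] w [-0.     -0.0001 -0.0013]
[204.06225253 228.51273528] [315.97801741 139.41347488]
```

View pics/a1.png

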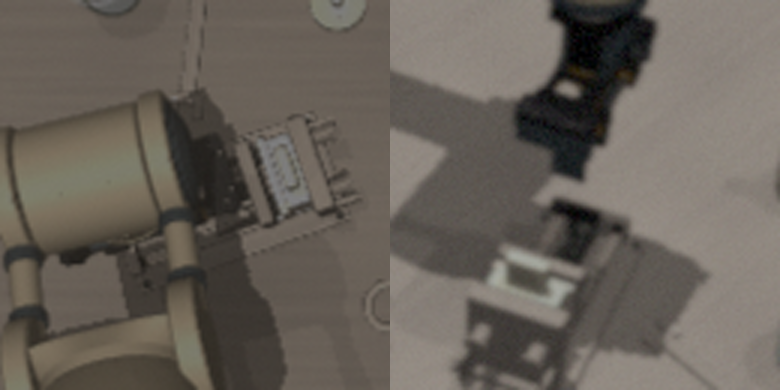

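The fingers are centred over the bar. The dark patch at (590,215) is the bar in the gripper's shadow, and it agrees with the projected (316,139). I descend now and grip lightly.

servo_tool(
  steps=[
    {"tx":-0.2,"ty":-0.2,"tz":3,"wx":0,"wy":0,"wz":0,"gripper":5},
    {"tx":-0.2,"ty":-0.2,"tz":6,"wx":0,"wy":0,"wz":0,"gripper":5},
    {"tx":-0.2,"ty":-0.2,"tz":8,"wx":0,"wy":0,"wz":0,"gripper":5},
    {"tx":-0.2,"ty":-0.2,"tz":9.3,"wx":0,"wy":0,"wz":0,"gripper":5},
    {"tx":-0.2,"ty":-0.2,"tz":9.3,"wx":0,"wy":0,"wz":0,"gripper":5},
    {"tx":-0.2,"ty":-0.2,"tz":9.3,"wx":0,"wy":0,"wz":0,"gripper":3},
  ],
  squeeze=5,
)

```text
time_s: 2.8
ee_pos: [0.4703, 0.181, 0.1073]
ee_rot: [0.987, 0.163, -0.0, 0.0]
contact_force: [-0.3, 0.6, 0.1]
opening: 0.0447
```

servo_tool(
  steps=[
    {"tx":0,"ty":0,"tz":0,"wx":0,"wy":0,"wz":0,"gripper":1.5},
    {"tx":0,"ty":0,"tz":0,"wx":0,"wy":0,"wz":0,"gripper":1.5},
    {"tx":0,"ty":0,"tz":0,"wx":0,"wy":0,"wz":0,"gripper":1.5},
    {"tx":0,"ty":0,"tz":0,"wx":0,"wy":0,"wz":0,"gripper":1.5},
    {"tx":0,"ty":0,"tz":0,"wx":0,"wy":0,"wz":0,"gripper":1.5},
  ],
  squeeze=5,
)

```text
time_s: 3.3
ee_pos: [0.4703, 0.1821, 0.1072]
ee_rot: [0.986, 0.164, 0.0, 0.0]
contact_force: [0.4, -3.4, 3.5]
opening: 0.0179
```

servo_tool(
  steps=[
    {"tx":0,"ty":0,"tz":0,"wx":0,"wy":0,"wz":0,"gripper":1.2},
    {"tx":0,"ty":0,"tz":0,"wx":0,"wy":0,"wz":0,"gripper":1.2},
    {"tx":0,"ty":0.15,"tz":0,"wx":0,"wy":0,"wz":0,"gripper":1.2},
    {"tx":0,"ty":0.3,"tz":0,"wx":0,"wy":0,"wz":0,"gripper":1.2},
    {"tx":0,"ty":0.3,"tz":0,"wx":0,"wy":0,"wz":0,"gripper":1.2},
  ],
  squeeze=30,
)

```text
time_s: 3.8
ee_pos: [0.471, 0.1803, 0.1073]
ee_rot: [0.987, 0.164, 0.0, -0.001]
contact_force: [-3.6, 10.0, 9.3]
opening: 0.0175
```

servo_tool(
  steps=[
    {"tx":0,"ty":0.1,"tz":0,"wx":0,"wy":0,"wz":0,"gripper":1.2},
    {"tx":0,"ty":0.2,"tz":0,"wx":0,"wy":0,"wz":0,"gripper":1.2},
    {"tx":0,"ty":0.2,"tz":0,"wx":0,"wy":0,"wz":0,"gripper":1.2},
  ],
)

```text
time_s: 4.1
ee_pos: [0.4716, 0.1787, 0.1074]
ee_rot: [0.987, 0.164, 0.0, -0.001]
contact_force: [-4.3, 12.9, 10.7]
opening: 0.0174
```

servo_tool(
  steps=[
    {"tx":0,"ty":0.1,"tz":0,"wx":0,"wy":0,"wz":0,"gripper":1.2},
    {"tx":0,"ty":0.2,"tz":0,"wx":0,"wy":0,"wz":0,"gripper":1.2},
    {"tx":0,"ty":0.2,"tz":0,"wx":0,"wy":0,"wz":0,"gripper":1.2},
  ],
)

```text
time_s: 4.4
ee_pos: [0.4722, 0.1769, 0.1074]
ee_rot: [0.987, 0.164, 0.0, -0.001]
contact_force: [-3.6, 14.1, 11.7]
opening: 0.0173
```

```bash
cat > prof.py <<'E'
from h import *
import sys
yd=np.array([-.3256,.9455]); xd=np.array([.9455,.3256]); pc=np.array([.491,.1275])
def profile(im,n,z,y0,y1,x0,x1,st=.0005):
    ys=np.arange(y0,y1,st); xs=np.arange(x0,x1,.001)
    g=np.array([[proj(n,[*(pc+xd*x+yd*y),z]) for y in ys] for x in xs],np.float32)
    w=cv2.remap(cv2.cvtColor(im,cv2.COLOR_BGR2GRAY).astype(np.float32),g[...,0],g[...,1],cv2.INTER_CUBIC)
    return ys,w
if __name__=="__main__":
    for n in("top","scene"):
        b=snapshot(n); a=cv2.imread(f"pics/{n}0.png"); cv2.imwrite(f"pics/{n}_{sys.argv[1]}.png",b)
        pa,pb=[profile(i,n,.12,-.115,-.005,-.04,.04)[1] for i in(a,b)]
        cv2.imwrite(f"pics/w_{n}_{sys.argv[1]}.png",cv2.resize(np.vstack([pa,pb]),None,fx=3,fy=3))
        for k in(pa,pb): print(n,k.mean(0)[::5].round().astype(int).tolist())
E
python3 prof.py 1
python3 -c "
import cv2,numpy as np
a=cv2.imread('pics/w_top_1.png');b=cv2.imread('pics/w_scene_1.png');cv2.imwrite('pics/w1.png',cv2.resize(np.hstack([a,b]),(800,300)))"
```

```text
top [86, 78, 95, 110, 113, 112, 112, 112, 112, 102, 101, 115, 112, 107, 113, 118, 119, 119, 116, 116, 113, 119, 126, 126, 105, 76, 54, 51, 79, 105, 111, 109, 109, 98, 78, 67, 66, 67, 68, 72, 73, 74, 74, 73]
top [83, 75, 91, 106, 109, 108, 108, 108, 108, 98, 98, 111, 108, 104, 110, 115, 115, 114, 112, 112, 109, 115, 122, 121, 94, 64, 76, 98, 102, 99, 98, 86, 63, 44, 40, 42, 44, 42, 41, 40, 38, 37, 37, 36]
scene [103, 120, 132, 138, 139, 138, 137, 136, 137, 141, 147, 149, 142, 131, 120, 113, 110, 110, 111, 111, 112, 111, 109, 108, 111, 119, 131, 142, 148, 149, 145, 138, 128, 118, 108, 101, 98, 98, 99, 102, 103, 104, 104, 105]
scene [102, 120, 131, 136, 138, 138, 136, 134, 135, 138, 143, 144, 137, 126, 115, 109, 107, 106, 107, 108, 109, 108, 107, 109, 116, 129, 140, 146, 147, 140, 125, 104, 82, 67, 61, 62, 63, 64, 64, 64, 63, 63, 63, 64][ WARN:0@3.555] global loadsave.cpp:1063 imwrite_ Unsupported depth image for selected encoder is fallbacked to CV_8U.
```

View pics/w1.png

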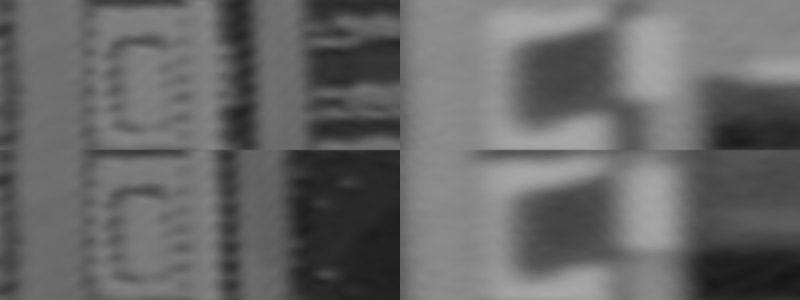

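Comparing the head plate's edges in the top view before and after (w1 left half, edges at about x=255 moving to x=240) gives about 4.3 mm of easing. I add a little more and take off the downward load.

servo_tool(
  steps=[
    {"tx":0,"ty":0.05,"tz":-0.08,"wx":0,"wy":0,"wz":0,"gripper":1.2},
    {"tx":0,"ty":0.15,"tz":-0.12,"wx":0,"wy":0,"wz":0,"gripper":1.2},
    {"tx":0,"ty":0.15,"tz":-0.12,"wx":0,"wy":0,"wz":0,"gripper":1.2},
  ],
)

```text
time_s: 4.8
ee_pos: [0.4726, 0.1756, 0.1083]
ee_rot: [0.987, 0.164, 0.0, -0.001]
contact_force: [-2.6, 16.4, 4.1]
opening: 0.0175
```

servo_tool(
  steps=[
    {"tx":0,"ty":0.08,"tz":-0.16,"wx":0.01,"wy":0,"wz":0,"gripper":1.2},
    {"tx":0,"ty":0.16,"tz":-0.32,"wx":0.02,"wy":0,"wz":0,"gripper":1.2},
    {"tx":0,"ty":0.25,"tz":-0.48,"wx":0.03,"wy":0,"wz":0,"gripper":1.2},
    {"tx":0,"ty":0.34,"tz":-0.63,"wx":0.04,"wy":0,"wz":0,"gripper":1.2},
    {"tx":0,"ty":0.34,"tz":-0.63,"wx":0.04,"wy":0,"wz":0,"gripper":1.2},
  ],
)

```text
time_s: 5.3
ee_pos: [0.4738, 0.1723, 0.1147]
ee_rot: [0.986, 0.163, -0.003, -0.021]
contact_force: [-3.0, 17.0, 4.5]
opening: 0.0171
```

servo_tool(
  steps=[
    {"tx":0,"ty":0.15,"tz":-0.27,"wx":0.018,"wy":0,"wz":0,"gripper":1.2},
    {"tx":0,"ty":0.31,"tz":-0.54,"wx":0.035,"wy":0,"wz":0,"gripper":1.2},
    {"tx":0,"ty":0.47,"tz":-0.8,"wx":0.053,"wy":0,"wz":0,"gripper":1.2},
    {"tx":0,"ty":0.64,"tz":-1.06,"wx":0.07,"wy":0,"wz":0,"gripper":1.2},
    {"tx":0,"ty":0.64,"tz":-1.06,"wx":0.07,"wy":0,"wz":0,"gripper":1.2},
  ],
)

```text
time_s: 5.8
ee_pos: [0.4762, 0.1656, 0.1252]
ee_rot: [0.985, 0.163, -0.009, -0.056]
contact_force: [-2.2, 15.3, 5.0]
opening: 0.0171
```

servo_tool(
  steps=[
    {"tx":0,"ty":-0.3,"tz":0.03,"wx":0,"wy":0,"wz":0,"gripper":1.2},
    {"tx":0,"ty":-1.0,"tz":0.1,"wx":0,"wy":0,"wz":0,"gripper":1.2},
    {"tx":0,"ty":-2.0,"tz":0.21,"wx":0,"wy":0,"wz":0,"gripper":1.2},
    {"tx":0,"ty":-3.0,"tz":0.32,"wx":0,"wy":0,"wz":0,"gripper":1.2},
    {"tx":0,"ty":-4.0,"tz":0.43,"wx":0,"wy":0,"wz":0,"gripper":1.2},
    {"tx":0,"ty":-5.0,"tz":0.54,"wx":0,"wy":0,"wz":0,"gripper":1.2},
    {"tx":0,"ty":-5.8,"tz":0.63,"wx":0,"wy":0,"wz":0,"gripper":1.2},
    {"tx":0,"ty":-6.3,"tz":0.68,"wx":0,"wy":0,"wz":0,"gripper":1.2},
    {"tx":0,"ty":-6.6,"tz":0.71,"wx":0,"wy":0,"wz":0,"gripper":1.2},
    {"tx":0,"ty":-6.7,"tz":0.72,"wx":0,"wy":0,"wz":0,"gripper":1.2},
  ],
)

```text
time_s: 6.8
ee_pos: [0.4537, 0.2283, 0.1248]
ee_rot: [0.985, 0.164, -0.01, -0.054]
contact_force: [-1.8, -4.6, -7.3]
opening: 0.0177
```

servo_tool(
  steps=[
    {"tx":0,"ty":-0.1,"tz":0.01,"wx":0,"wy":0,"wz":0,"gripper":1.2},
    {"tx":0,"ty":-0.2,"tz":0.02,"wx":0,"wy":0,"wz":0,"gripper":1.2},
    {"tx":0,"ty":-0.2,"tz":0.02,"wx":0,"wy":0,"wz":0,"gripper":1.2},
  ],
)

```text
time_s: 7.1
ee_pos: [0.4535, 0.2289, 0.1245]
ee_rot: [0.985, 0.163, -0.01, -0.053]
contact_force: [2.3, -13.4, -13.2]
opening: 0.017
```

```bash
python3 prof.py 2 2>/dev/null | grep top; python3 -c "
import cv2,numpy as np
t=cv2.imread('pics/top_2.png');s=cv2.imread('pics/scene_2.png')
r=lambda im,x,y:cv2.resize(im[y:y+130,x:x+130],None,fx=3,fy=3,interpolation=cv2.INTER_CUBIC)
cv2.imwrite('pics/a2.png',np.hstack([r(t,148,158),r(s,255,70)]))"
```

```text
top [86, 78, 95, 110, 113, 112, 112, 112, 112, 102, 101, 115, 112, 107, 113, 118, 119, 119, 116, 116, 113, 119, 126, 126, 105, 76, 54, 51, 79, 105, 111, 109, 109, 98, 78, 67, 66, 67, 68, 72, 73, 74, 74, 73]
top [83, 75, 92, 106, 110, 109, 109, 109, 108, 99, 98, 111, 109, 104, 110, 115, 116, 115, 112, 115, 115, 110, 108, 108, 107, 102, 97, 93, 92, 93, 93, 92, 92, 93, 93, 91, 89, 88, 89, 88, 78, 62, 50, 73]
```

View pics/a2.png

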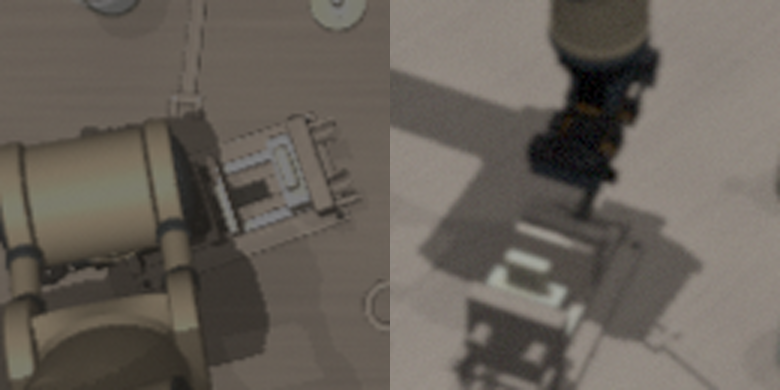

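The head plate is back at (225,195), and the force rose from about 5 N to 13 N with almost no motion, so it is at its stop. The cassette still stands. I unload, lower the handle a little and let go.

servo_tool(
  steps=[
    {"tx":0,"ty":0.1,"tz":0.0,"wx":0,"wy":0,"wz":0,"gripper":1.2},
    {"tx":0,"ty":0.1,"tz":0.2,"wx":0,"wy":0,"wz":0,"gripper":1.2},
    {"tx":0,"ty":-0.1,"tz":0.45,"wx":0,"wy":0,"wz":0,"gripper":1.2},
    {"tx":0,"ty":-0.1,"tz":0.45,"wx":0,"wy":0,"wz":0,"gripper":1.2},
  ],
  squeeze=10,
)

```text
time_s: 7.6
ee_pos: [0.4529, 0.2315, 0.1203]
ee_rot: [0.985, 0.163, -0.009, -0.054]
contact_force: [-2.5, -3.4, -4.2]
opening: 0.0182
```

servo_tool(
  steps=[
    {"tx":0,"ty":0,"tz":0,"wx":0,"wy":0,"wz":0,"gripper":4.5},
    {"tx":0,"ty":0,"tz":0,"wx":0,"wy":0,"wz":0,"gripper":4.5},
    {"tx":0,"ty":-0.3,"tz":0,"wx":0,"wy":0,"wz":0,"gripper":4.5},
    {"tx":0,"ty":-0.3,"tz":-3,"wx":0,"wy":0,"wz":0,"gripper":4.5},
    {"tx":0,"ty":-0.3,"tz":-6,"wx":0,"wy":0,"wz":0,"gripper":4.5},
    {"tx":0,"ty":-0.3,"tz":-10,"wx":-0.05,"wy":0,"wz":0,"gripper":4.5},
    {"tx":0,"ty":-0.3,"tz":-12,"wx":-0.11,"wy":0,"wz":0,"gripper":4.5},
  ],
)

```text
time_s: 8.3
ee_pos: [0.4579, 0.2217, 0.2435]
ee_rot: [0.987, 0.163, 0.002, 0.001]
contact_force: [-0.1, 0.7, 0.7]
opening: 0.0449
```

```bash
python3 - <<'E'
from h import *
print(get_obs()["ee_pos"])
pc=np.array([.491,.1275]); yd=np.array([-.3256,.9455])
g=pc-yd*.080; print(g)
go([*g,.25],19); 
E
```

```text
[0.45792403 0.22165027 0.24353244]
[0.517048 0.05186 ]
t [ 0.15 17.98 -0.61] w [ 0.002  -0.0045 -0.0048]
```

servo_tool(
  steps=[
    {"tx":0.1,"ty":5,"tz":-0.6,"wx":0,"wy":-0.004,"wz":-0.005,"gripper":4},
    {"tx":0.1,"ty":10,"tz":-0.6,"wx":0,"wy":-0.004,"wz":-0.005,"gripper":4},
    {"tx":0.1,"ty":14,"tz":-0.6,"wx":0,"wy":-0.004,"wz":-0.005,"gripper":4},
    {"tx":0.1,"ty":17,"tz":-0.6,"wx":0,"wy":-0.004,"wz":-0.005,"gripper":4},
    {"tx":0.1,"ty":18,"tz":-0.6,"wx":0,"wy":-0.004,"wz":-0.005,"gripper":4},
    {"tx":0.1,"ty":18,"tz":-0.6,"wx":0,"wy":-0.004,"wz":-0.005,"gripper":4},
  ],
)

```text
time_s: 8.9
ee_pos: [0.516, 0.0511, 0.2463]
ee_rot: [0.986, 0.165, -0.002, 0.0]
contact_force: [0.2, 0.2, -0.1]
opening: 0.0397
```

```bash
python3 - <<'E'
from h import *
go([.517,.052,.150],19)
t=snapshot("top"); s=snapshot("scene"); cv2.imwrite("pics/t3.png",t);cv2.imwrite("pics/s3.png",s)
r=lambda im,x,y:cv2.resize(im[y:y+130,x:x+130],None,fx=3,fy=3,interpolation=cv2.INTER_CUBIC)
cv2.imwrite('pics/a3.png',np.hstack([r(t,158,158),r(s,245,70)]))
E
```

```text
t [ 0.16 -0.06  9.63] w [0.0001 0.0035 0.0002]
```

View pics/a3.png

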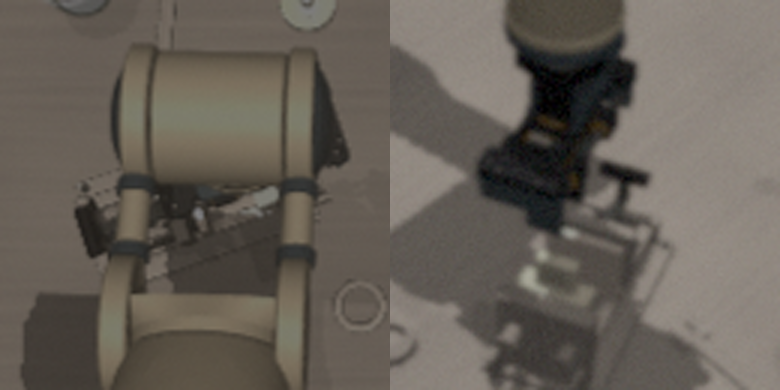

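The T-handle is free at the back at (625,175), the head plate is back, and the cassette grip lies below the fingers at (555,255). I descend and grip.

servo_tool(
  steps=[
    {"tx":0.15,"ty":0,"tz":4,"wx":0,"wy":0.003,"wz":0,"gripper":4},
    {"tx":0.15,"ty":0,"tz":7,"wx":0,"wy":0.003,"wz":0,"gripper":4},
    {"tx":0.15,"ty":0,"tz":9,"wx":0,"wy":0.003,"wz":0,"gripper":4},
    {"tx":0.15,"ty":0,"tz":9.6,"wx":0,"wy":0.003,"wz":0,"gripper":4},
    {"tx":0.15,"ty":0,"tz":9.6,"wx":0,"wy":0.003,"wz":0,"gripper":3},
  ],
  squeeze=8,
)

```text
time_s: 9.5
ee_pos: [0.5162, 0.0532, 0.15]
ee_rot: [0.986, 0.167, -0.001, -0.0]
contact_force: [-0.4, -0.2, 0.1]
opening: 0.0346
```

servo_tool(
  steps=[
    {"tx":0,"ty":0,"tz":0,"wx":0,"wy":0,"wz":0,"gripper":1.0},
    {"tx":0,"ty":0,"tz":0,"wx":0,"wy":0,"wz":0,"gripper":1.0},
    {"tx":0,"ty":0,"tz":0,"wx":0,"wy":0,"wz":0,"gripper":1.0},
    {"tx":0,"ty":0,"tz":0,"wx":0,"wy":0,"wz":0,"gripper":1.0},
  ],
)

```text
time_s: 9.9
ee_pos: [0.5168, 0.0537, 0.1514]
ee_rot: [0.986, 0.166, 0.0, -0.001]
contact_force: [-3.1, 15.8, 8.0]
opening: 0.016
```

servo_tool(
  steps=[
    {"tx":0,"ty":-0.1,"tz":0,"wx":0,"wy":0,"wz":0,"gripper":1.0},
    {"tx":0,"ty":-0.2,"tz":0,"wx":0,"wy":0,"wz":0,"gripper":1.0},
    {"tx":0,"ty":-0.2,"tz":0,"wx":0,"wy":0,"wz":0,"gripper":1.0},
  ],
)

```text
time_s: 10.2
ee_pos: [0.5165, 0.0547, 0.1513]
ee_rot: [0.986, 0.166, 0.0, -0.0]
contact_force: [-2.7, 7.7, 9.3]
opening: 0.0143
```

servo_tool(
  steps=[
    {"tx":0,"ty":-0.1,"tz":0,"wx":0,"wy":0,"wz":0,"gripper":1.0},
    {"tx":0,"ty":-0.1,"tz":0,"wx":0,"wy":0,"wz":0,"gripper":1.0},
    {"tx":0,"ty":-0.5,"tz":0,"wx":0,"wy":0,"wz":0,"gripper":1.0},
    {"tx":0,"ty":-1.0,"tz":0,"wx":0,"wy":0,"wz":0,"gripper":1.0},
    {"tx":0,"ty":-1.4,"tz":0,"wx":0,"wy":0,"wz":0,"gripper":1.0},
    {"tx":0,"ty":-1.7,"tz":0,"wx":0,"wy":0,"wz":0,"gripper":1.0},
    {"tx":0,"ty":-1.7,"tz":0,"wx":0,"wy":0,"wz":0,"gripper":1.0},
  ],
  squeeze=30,
)

```text
time_s: 10.9
ee_pos: [0.5114, 0.0704, 0.1513]
ee_rot: [0.986, 0.166, 0.001, 0.0]
contact_force: [0.5, 0.7, 6.4]
opening: 0.0139
```

servo_tool(
  steps=[
    {"tx":0,"ty":0,"tz":-0.5,"wx":0,"wy":0,"wz":0,"gripper":1.0},
    {"tx":0,"ty":0,"tz":-1.5,"wx":0,"wy":0,"wz":0,"gripper":1.0},
    {"tx":0,"ty":0,"tz":-3,"wx":0,"wy":0,"wz":0,"gripper":1.0},
    {"tx":0,"ty":0,"tz":-5,"wx":0,"wy":0,"wz":0,"gripper":1.0},
    {"tx":0,"ty":0,"tz":-7,"wx":0,"wy":0,"wz":0,"gripper":1.0},
    {"tx":0,"ty":0,"tz":-9,"wx":0,"wy":0,"wz":0,"gripper":1.0},
    {"tx":0,"ty":0,"tz":-11,"wx":0,"wy":0,"wz":0,"gripper":1.0},
    {"tx":0,"ty":0,"tz":-13,"wx":0,"wy":0,"wz":0,"gripper":1.0},
    {"tx":0,"ty":0,"tz":-14,"wx":0,"wy":0,"wz":0,"gripper":1.0},
    {"tx":0,"ty":0,"tz":-14,"wx":0,"wy":0,"wz":0,"gripper":1.0},
  ],
)

```text
time_s: 11.9
ee_pos: [0.5109, 0.0702, 0.2916]
ee_rot: [0.986, 0.166, 0.001, 0.0]
contact_force: [-0.0, 0.3, -4.4]
opening: 0.0135
```

```bash
python3 - <<'E'
from h import *
print(get_obs()["ee_pos"])
rc=np.array([.538,-.2865]); yr=np.array([-.040,.999]); b=rc+yr*.044; print(b)
go([*b,.29],2.3)
E
```

```text
[0.51094321 0.07016903 0.29161602]
[ 0.53624  -0.242544]
t [-7.85 30.37  0.17] w [ 0.0005 -0.0013  0.2936]
```

servo_tool(
  steps=[
    {"tx":-0.5,"ty":2,"tz":0,"wx":0,"wy":0,"wz":0.02,"gripper":1.0},
    {"tx":-1.3,"ty":5,"tz":0,"wx":0,"wy":0,"wz":0.05,"gripper":1.0},
    {"tx":-2.3,"ty":9,"tz":0,"wx":0,"wy":0,"wz":0.09,"gripper":1.0},
    {"tx":-3.4,"ty":13,"tz":0,"wx":0,"wy":0,"wz":0.13,"gripper":1.0},
    {"tx":-4.4,"ty":17,"tz":0,"wx":0,"wy":0,"wz":0.17,"gripper":1.0},
    {"tx":-5.4,"ty":21,"tz":0,"wx":0,"wy":0,"wz":0.21,"gripper":1.0},
    {"tx":-6.5,"ty":25,"tz":0,"wx":0,"wy":0,"wz":0.25,"gripper":1.0},
    {"tx":-7.3,"ty":28.5,"tz":0.1,"wx":0,"wy":0,"wz":0.28,"gripper":1.0},
    {"tx":-7.8,"ty":30.2,"tz":0.2,"wx":0,"wy":0,"wz":0.294,"gripper":1.0},
    {"tx":-7.8,"ty":30.4,"tz":0.2,"wx":0,"wy":0,"wz":0.294,"gripper":1.0},
  ],
)

```text
time_s: 12.9
ee_pos: [0.5359, -0.2443, 0.2869]
ee_rot: [1.0, 0.019, -0.001, -0.0]
contact_force: [-0.2, 0.2, -3.8]
opening: 0.0138
```

```bash
python3 - <<'E'
from h import *
import prof
from scipy.signal import find_peaks
a=np.radians(2.3); prof.xd=np.array([np.cos(a),np.sin(a)]); prof.yd=np.array([-np.sin(a),np.cos(a)]); prof.pc=np.array([.538,-.2865])
im=cv2.imread("pics/top0.png")
ys,w=prof.profile(im,"top",.079,-.04,.1,-.022,.022)
m=w.mean(0)
for s,k in((1,"bright"),(-1,"dark")):
    p,_=find_peaks(s*m,prominence=4); print(k,[(round(ys[i],4),round(float(m[i]))) for i in p])
ys,w=prof.profile(im,"top",.016,.07,.105,-.05,.05,); m=w.mean(0); print("rim+ dark",[(round(ys[i],4),round(float(m[i]))) for i in find_peaks(-m,prominence=3)[0]])
ys,w=prof.profile(im,"top",.016,-.105,-.07,-.05,.05); m=w.mean(0); print("rim- dark",[(round(ys[i],4),round(float(m[i]))) for i in find_peaks(-m,prominence=3)[0]])
ys,w=prof.profile(im,"top",.079,-.04,.1,-.04,.04)
r=lambda im,x,y,s:cv2.resize(im[y:y+s,x:x+s],(400,400),interpolation=cv2.INTER_CUBIC)
go([.5362,-.2425,.212],2.3)
cv2.imwrite("pics/rk.png",np.hstack([r(im,312,170,80),r(cv2.imread("pics/scene0.png"),180,220,80)]))
E
```

```text
bright [(np.float64(-0.0255), 91), (np.float64(-0.0165), 100), (np.float64(0.0105), 113), (np.float64(0.027), 104), (np.float64(0.0395), 114), (np.float64(0.068), 98), (np.float64(0.082), 115)]
dark [(np.float64(-0.0315), 53), (np.float64(-0.0215), 77), (np.float64(-0.0105), 71), (np.float64(0.021), 93), (np.float64(0.032), 80), (np.float64(0.065), 93), (np.float64(0.074), 75), (np.float64(0.0915), 86)]
rim+ dark [(np.float64(0.086), 86)]
rim- dark [(np.float64(-0.0865), 74)]
t [ 0.06 -0.18  7.49] w [-0.0005  0.0026 -0.0028]
```

View pics/rk.png

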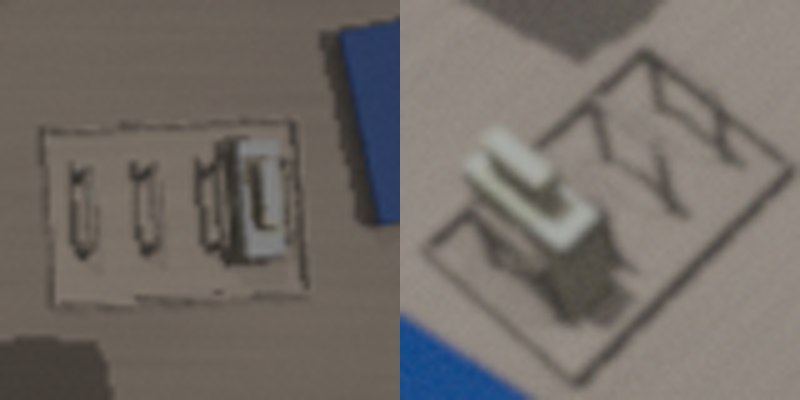

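The rims measured at ±0.086 about (0.538,-0.2865), and the hoop tops at 0.065, 0.021 and -0.0215, confirm the rack pose. The crop shows the two free bays on the left. I lower into the +y bay.

servo_tool(
  steps=[
    {"tx":0.05,"ty":-0.18,"tz":2,"wx":0,"wy":0.003,"wz":-0.003,"gripper":1.0},
    {"tx":0.05,"ty":-0.18,"tz":4.5,"wx":0,"wy":0.003,"wz":-0.003,"gripper":1.0},
    {"tx":0.05,"ty":-0.18,"tz":6.5,"wx":0,"wy":0.003,"wz":-0.003,"gripper":1.0},
    {"tx":0.05,"ty":-0.18,"tz":7.5,"wx":0,"wy":0.003,"wz":-0.003,"gripper":1.0},
    {"tx":0.05,"ty":-0.18,"tz":7.5,"wx":0,"wy":0.003,"wz":-0.003,"gripper":1.0},
  ],
)

```text
time_s: 13.4
ee_pos: [0.5361, -0.2396, 0.2119]
ee_rot: [1.0, 0.022, -0.0, -0.001]
contact_force: [0.2, -0.5, -3.7]
opening: 0.0136
```

```bash
python3 - <<'E'
from h import *
go([.5362,-.2425,.1225],2.3)
s=snapshot("scene"); t=snapshot("top")
r=lambda im,x,y,s:cv2.resize(im[y:y+s,x:x+s],(400,400),interpolation=cv2.INTER_CUBIC)
cv2.imwrite("pics/rk2.png",np.hstack([r(t,300,160,100),r(s,175,190,110)]))
E
```

```text
t [-0.    0.3   8.94] w [-0.0014  0.0004  0.0035]
```

View pics/rk2.png

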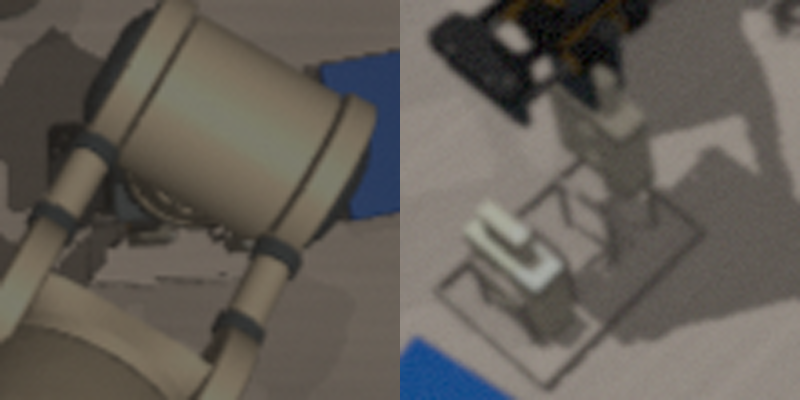

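The cassette hangs upright above the far (+y) bay in the scene crop at (610,150). Its y is 3 mm off, so I correct that first.

servo_tool(
  steps=[
    {"tx":0,"ty":0.27,"tz":0,"wx":0,"wy":0,"wz":0,"gripper":1.0},
    {"tx":0,"ty":0.27,"tz":0.5,"wx":0,"wy":0,"wz":0,"gripper":1.0},
    {"tx":0,"ty":0.27,"tz":1,"wx":0,"wy":0,"wz":0,"gripper":1.0},
    {"tx":0,"ty":0.27,"tz":1,"wx":0,"wy":0,"wz":0,"gripper":1.0},
    {"tx":0,"ty":0.27,"tz":1,"wx":0,"wy":0,"wz":0,"gripper":1.0},
  ],
)

```text
time_s: 14.0
ee_pos: [0.5368, -0.2434, 0.2031]
ee_rot: [1.0, 0.021, 0.001, -0.0]
contact_force: [0.1, -0.5, -3.5]
opening: 0.0136
```

servo_tool(
  steps=[
    {"tx":0,"ty":-0.05,"tz":1,"wx":0,"wy":0,"wz":0,"gripper":1.0},
    {"tx":0,"ty":-0.05,"tz":2,"wx":0,"wy":0,"wz":0,"gripper":1.0},
    {"tx":0,"ty":-0.05,"tz":3,"wx":0,"wy":0,"wz":0,"gripper":1.0},
    {"tx":0,"ty":-0.05,"tz":4,"wx":0,"wy":0,"wz":0,"gripper":1.0},
    {"tx":0,"ty":-0.05,"tz":5,"wx":0,"wy":0,"wz":0,"gripper":1.0},
    {"tx":0,"ty":-0.05,"tz":6,"wx":0,"wy":0,"wz":0,"gripper":1.0},
    {"tx":0,"ty":-0.05,"tz":7,"wx":0,"wy":0,"wz":0,"gripper":1.0},
    {"tx":0,"ty":-0.05,"tz":7.5,"wx":0,"wy":0,"wz":0,"gripper":1.0},
    {"tx":0,"ty":-0.05,"tz":7.5,"wx":0,"wy":0,"wz":0,"gripper":1.0},
  ],
)

```text
time_s: 14.9
ee_pos: [0.5367, -0.2428, 0.1275]
ee_rot: [1.0, 0.021, 0.0, -0.0]
contact_force: [0.4, 0.0, -3.3]
opening: 0.014
```

servo_tool(
  steps=[
    {"tx":0,"ty":0,"tz":0.15,"wx":0,"wy":0,"wz":0,"gripper":1.0},
    {"tx":0,"ty":0,"tz":0.3,"wx":0,"wy":0,"wz":0,"gripper":1.0},
    {"tx":0,"ty":0,"tz":0.45,"wx":0,"wy":0,"wz":0,"gripper":1.0},
    {"tx":0,"ty":0,"tz":0.55,"wx":0,"wy":0,"wz":0,"gripper":1.0},
    {"tx":0,"ty":0,"tz":0.55,"wx":0,"wy":0,"wz":0,"gripper":1.0},
  ],
)

```text
time_s: 15.4
ee_pos: [0.537, -0.243, 0.1227]
ee_rot: [1.0, 0.021, 0.001, 0.0]
contact_force: [0.2, 0.7, -2.8]
opening: 0.0135
```

servo_tool(
  steps=[
    {"tx":0,"ty":0,"tz":0.1,"wx":0,"wy":0,"wz":0,"gripper":1.0},
    {"tx":0,"ty":0,"tz":0.15,"wx":0,"wy":0,"wz":0,"gripper":1.0},
    {"tx":0,"ty":0,"tz":0.15,"wx":0,"wy":0,"wz":0,"gripper":1.0},
  ],
)

```text
time_s: 15.7
ee_pos: [0.5373, -0.2431, 0.1223]
ee_rot: [1.0, 0.021, 0.001, 0.0]
contact_force: [-3.5, 1.8, 12.8]
opening: 0.0135
```

Floor contact came at the expected height (TCP z 0.1223, +13 N). I ease off, release gently and retreat straight up.

servo_tool(
  steps=[
    {"tx":0,"ty":0,"tz":-0.1,"wx":0,"wy":0,"wz":0,"gripper":1.0},
    {"tx":0,"ty":0,"tz":-0.1,"wx":0,"wy":0,"wz":0,"gripper":1.3},
    {"tx":0,"ty":0,"tz":-0.1,"wx":0,"wy":0,"wz":0,"gripper":2.0},
    {"tx":0,"ty":0,"tz":-0.1,"wx":0,"wy":0,"wz":0,"gripper":3.5},
    {"tx":0,"ty":0,"tz":-0.1,"wx":0,"wy":0,"wz":0,"gripper":3.5},
    {"tx":0,"ty":0,"tz":-0.1,"wx":0,"wy":0,"wz":0,"gripper":3.5},
  ],
  squeeze=8,
)

```text
time_s: 16.3
ee_pos: [0.5371, -0.243, 0.1223]
ee_rot: [1.0, 0.021, 0.001, 0.0]
contact_force: [-0.1, -0.7, 0.7]
opening: 0.0349
```

servo_tool(
  steps=[
    {"tx":0,"ty":0,"tz":-1,"wx":0,"wy":0,"wz":0,"gripper":3.5},
    {"tx":0,"ty":0,"tz":-3,"wx":0,"wy":0,"wz":0,"gripper":3.5},
    {"tx":0,"ty":0,"tz":-6,"wx":0,"wy":0,"wz":0,"gripper":3.5},
    {"tx":0,"ty":0,"tz":-10,"wx":0,"wy":0,"wz":0,"gripper":3.5},
    {"tx":0,"ty":0,"tz":-14,"wx":0,"wy":0,"wz":0,"gripper":3.5},
    {"tx":-4,"ty":4,"tz":-15,"wx":0,"wy":0,"wz":0,"gripper":3.5},
    {"tx":-8,"ty":8,"tz":-15,"wx":0,"wy":0,"wz":0,"gripper":3.5},
    {"tx":-11,"ty":12,"tz":-15,"wx":0,"wy":0,"wz":0,"gripper":3.5},
    {"tx":-14,"ty":16,"tz":-15,"wx":0,"wy":0,"wz":0,"gripper":3.5},
    {"tx":-16,"ty":20,"tz":-15,"wx":0,"wy":0,"wz":0,"gripper":3.5},
  ],
)

```text
time_s: 17.3
ee_pos: [0.3874, -0.4433, 0.2732]
ee_rot: [1.0, 0.021, 0.001, 0.0]
contact_force: [0.8, -0.7, -0.7]
opening: 0.0349
```

```bash
python3 - <<'E'
from h import *
t=snapshot("top"); s=snapshot("scene"); o=get_obs(); print(o["time_s"],o["ee_pos"],o["contact_force"])
for n in("t","s"): cv2.imwrite(f"pics/{n}9.png",t if n=="t" else s)
r=lambda im,x,y,s:cv2.resize(im[y:y+s,x:x+s],(300,300),interpolation=cv2.INTER_CUBIC)
cv2.imwrite("pics/fin.png",np.vstack([np.hstack([r(t,300,160,100),r(t,175,180,90)]),np.hstack([r(s,175,190,110),r(s,265,110,100)])]))
E
```

```text
17.4 [ 0.3863446  -0.44695166  0.27273535] [0.61512786 0.0132407  0.51306086]
```

View pics/fin.png

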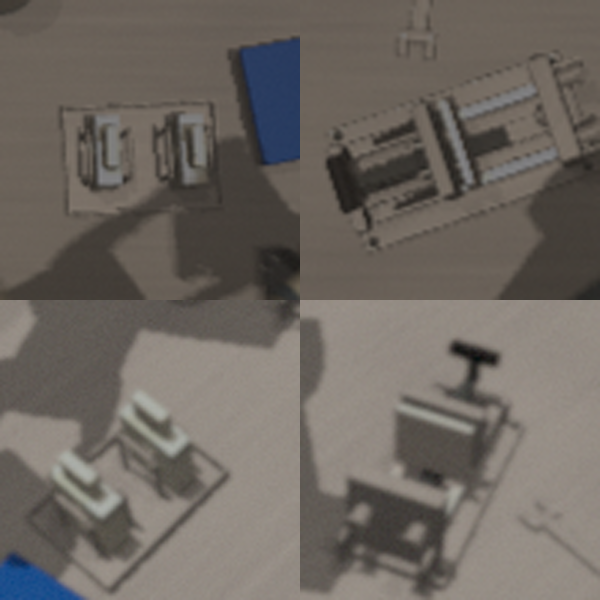

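The cassette stands upright in the +y bay at (105,150). The old one is unmoved at (190,150), and the head plate is well back at (437,147) with the handle over the end block. One numeric check, then I hand in.

```bash
python3 - <<'E'
from h import *
q=onz("top",175+137*.3-.4,180+147*.3-.4,.12)[:2]; pc=np.array([.491,.1275]); yd=np.array([-.3256,.9455]); y=(q-pc)@yd; print("head travel ~",y+.042)
g=onz("top",300+111/3-.4,160+145/3-.4,.131)[:2]-[.538,-.2865]; print("cassette in rack x,y",g@[.999,.040],g@[-.040,.999])
d=cv2.absdiff(cv2.imread("pics/top0.png"),cv2.imread("pics/t9.png")).max(2); print("diff wrench/vent/ring/reagent/beaker/sprayer/tipbox",[int(d[v-12:v+12,u-12:u+12].mean()) for u,v in[(212,172),(261,158),(278,260),(302,145),(182,150),(118,192),(397,193)]])
if y+.042>.054: print(finish_job())
E
```

```text
head travel ~ 0.05853121
cassette in rack x,y 0.002803 0.045014899999999976
diff wrench/vent/ring/reagent/beaker/sprayer/tipbox [1, 1, 45, 1, 1, 1, 2]
the job is handed in; nothing more can be done
None
```

I finished the job and handed it in at about 17 s of the 51 s allowed. I eased the head about 6 mm forward and raised the pawl along its arc to about 0.22 rad. I then slid the head back until the force rose at its stop, and let the pawl drop. I drew the cassette about 16 mm off the dowels, lifted it out and set it down with light contact in the rack's +y bay. The arm is well clear of everything.

**Last checks:**
- **Head:** travel measures about 58.5 mm in the top view, against a 54 mm limit.
- **Cassette:** it stands upright at rack x 3 mm, y 45 mm, where the bay centre is y 44 mm.
- **Bench objects:** the wrench, vent filter, reagent, beaker, sprayer and tip box look unchanged in the top view. The other cassette also appears in place.

**Not confirmed:** the image around the clamp ring did change. I think this is the arm and its shadow, since no move went low near the ring, but I didn't check it separately. I never measured the pawl-to-tooth force directly. I estimate it peaked near 19 N while easing, against the 30 N limit.

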